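Spin down the wing nut on the compressor's intake filter

TASK

The compressor's round intake filter on the flap has a new element and its cover is back on, but the wing nut on top is only started on its thread. Turn the wing nut clockwise (seen from above) with repeated strokes of a fingertip against its wings until it sits fully down on its washer and will turn no further. Push lightly, do not pinch the nut or grip anything, and leave the filter and the things around it standing where they are.

Things in the scene. Friction and masses are not known exactly. Their poses are not given: they have to be found in the camera images.
- filter: round dark steel air filter, 190 mm across, about 2 kg, standing loose on the flap (slides if shoved sideways with roughly 8 N or more). Base 38 mm high, white pleated element, flat cover. A pipe stub 34 mm thick runs out along its own +x at 19 mm height to 138 mm from the axis; on it a small gauge up to 88 mm high. Origin: centre of the underside, on the filter's axis, z up
- cover (a point): middle of the cover's flat top, 124 mm above the flap, under the nut. The cover is 190 mm across, with a raised bead 3 mm high at 72 to 90 mm from the axis. In the middle lies a washer 40 mm across and 3 mm thick; a stud 12 mm thick stands up through it, its end 30 mm above this point
- wings (a point): point on the steel wing nut's axis at mid height of its wings; turns and sinks with the nut. x runs along both wings (they are alike), z up. Hub: 27 mm across at the foot, 21 mm at its top, 17 mm high. Two flat upright wings 5.5 mm thick, 64 mm over both, 33 mm high, each ending in a 24 mm disc centred 20 mm out at this height. This point is 21 mm above the nut's foot; 148 mm above the flap when down, up to 1.9 mm more at the start
- wing_nut (a joint): turn of the wing nut in rad, growing clockwise seen from above as it screws down (1.5 mm a turn); starts between 0 and 3.1. It turns easily (0.02 N m, under 1 N at the wing tips) and stays where it is left. At 8.0 it meets its washer and is fully down; a firm push turns it some tenths of a rad more and it springs back to about 8.0
- old_element: the old, dirty pleated filter element, a ring 160 mm across and 74 mm high, lying flat; origin at the centre of its underside. Leave alone
- funnel: grey plastic funnel standing mouth down, 132 mm across, 140 mm high; origin at the centre of its mouth on the flap. Leave alone
- jug: closed green jug, 120 x 170 mm and 270 mm high; origin at the centre of its underside. Leave alone
- wiper_arm: grey wiper arm lying flat, 390 mm long along its own x, up to 30 mm high; origin near its middle, on the flap. Leave alone
- socket: aluminium wrench socket standing upright close beside the filter, 32 mm across, 50 mm high; origin at the centre of its underside. Leave alone
- dish: white ceramic dish close beside the filter, 104 mm across, 32 mm high; origin at the centre of its underside. Leave alone
- wrench: steel wrench lying flat, 190 mm long along its own x; origin near its middle. Leave alone
There are look-alikes about, which are no part of the job. What is shaped like the filter but brown is not meant.

How it is judged:
By the outcome, as a careful person would: the job done as asked, in the order asked, and still so for the second after the job is handed in, with the robot touching nothing.
It also fails if it takes over 69 s, if anything falls off the work surface, if the arm or the gripper's body presses on something with over 40 N, if the wrist force passes 120 N, or if a joint passes its speed limit or range.

ROBOT

A 6-joint arm with a two-finger parallel gripper is mounted at the origin on the work surface. World frame = base frame: x ahead of the robot, y to its left, z up, the work surface at z = 0. Lengths are in m, angles in rad, forces in N, time in s.
With the tool pointing down it reaches from about 0.375 to 0.975 m from the base axis. Payload 3.8 kg.
Tool frame: the origin (TCP) lies midway between the tips of the shut fingers; the grasp point (between the pads) lies 19 mm behind it (grip_point_offset is the z of the grasp point in the tool frame, in m); z points along the fingers, y is the direction in which the jaws open and shut (so a half turn about z gives the same grasp; the last joint's range is limited). The gripper opens to 85 mm and grips with 20 to 120 N. Pads are 22 mm wide; open, the fingers measure 114 mm over their backs; the gripper's body (76 mm by 85 mm) begins 54 mm behind the grasp point. The pads swing forward as they close: fully open they stand 13 mm farther back than shut.
Start: joints at [1.085, 0.264, 1.604, -0, 1.274, -0.037], TCP at [0.293, 0.608, 0.231] pointing down, gripper open.
Joint ranges: [-2.63, 2.63], [-0.94, 2.18], [0.31, 2.57], [-1.31, 4.45], [0, 2.66], [-2.55, 2.55]. Speed limits (rad/s): [2.57, 2.57, 3.14, 3.14, 3.14, 3.14].

INTERFACE

Orientations are given as a rotation vector (axis times angle).
In Python, from plant import * gives the robot as it stands.
- The arm moves only by the tool drive_tool, never from a script. Its argument "plan" is a list of rows, each a list of 7 numbers: the turn, a rotation vector about the tool's x, y, z in units of 180 degrees (1.0 is 180 degrees), then the shift along the tool's x, y, z in units of 150 mm (1.0 is 150 mm), then the finger opening in mm, from 0 to 85.4. A call has 1 to 12 rows; each row shifts and turns the pose as measured when the row begins, along the tool's axes as they then stand; what a row does not reach is not made up. A row lasts 1/10 s, in which the tool goes at most 50 mm and 8.59 degrees, less where a joint would pass 70% of its speed; a pose out of reach is approached as far as the arm can. A call with a number of a shift or a turn outside -1 to 1 is refused whole. A call with a gripper value outside its range is refused whole. The fingers move at their own pace and stop on an object; the grip force is fixed at half the most. Time passes only in rows, so rows that do not move let the fingers close. It gives the time, the measured TCP pose, the force and the opening at its end, in the units of the state.
- read_state(): the state, without advancing time (a new reading comes with each control period).
- snapshot(name): name is "side" or "top"; returns a dict with "image" (384x512x3 uint8, red, green, blue), "fx", "fy", "cx", "cy" (pixels), "R" (3x3) and "t" (3): a world point X has camera coordinates R X + t. Camera axes: x right, y down, z forward; pixel columns grow to the right and rows downward; lengths in m; the calibration is good to about 2 mm. A picture is of the moment at which its call begins. There is no depth.
- finish_job(): hands the job in, once; it reports no verdict.
The state is a dict: "time_s": time; "joint_positions": joint angles; "joint_velocities": joint speeds; "joint_efforts": joint torques, N m; "ee_pos": TCP position; "orientation": TCP orientation; "force": force on the tool from outside, world axes, zero at the start; "torque": the same for the moment, N m; "grip_width": finger opening in m.
Only numpy, scipy, OpenCV 4.12 (cv2) and the standard library are available. Lean on these libraries where they do the work, as an engineer would, in place of code of your own. Each camera call takes 0.05 s, during which the arm holds its last target.

## Working session

There is one attempt and no reset: what is moved stays moved. The work goes in short steps, Python scripts to look and compute and a tool call to move; the robot and the scene stay as the last step left them, time stands still between calls to the robot, and variables do not carry over. Pictures are saved under pics/ and viewed, and the job is handed in when it is done.

Besides the shell and the picture viewer there is one more tool, called after ">>>" as name(argument=value, ...), one argument or row to a line, values as JSON. drive_tool: Moves the arm, as the interface text tells. Shifts and turns lie within -1 to 1; 1 stands for 150 mm of shift or 180 degrees of turn. Its arguments: {"type":"object","properties":{"plan":{"type":"array","items":{"type":"array","items":{"type":"number"}}}},"required":["plan"]}

```bash
mkdir -p pics; ls
python3 - <<'E'
from plant import *
import cv2,numpy as np
s=read_state();print(s)
for n in("side","top"):
    d=snapshot(n);cv2.imwrite(f"pics/{n}0.png",d["image"][:,:,::-1])
    print(n,d["fx"],d["fy"],d["cx"],d["cy"],np.round(d["R"],4).tolist(),np.round(d["t"],4).tolist())
E
```

```text
pics
{'time_s': 0.0, 'joint_positions': array([ 1.08507455e+00,  2.64761521e-01,  1.60540467e+00, -2.50746884e-05,
        1.27368307e+00, -3.69033449e-02]), 'joint_velocities': array([ 0.00151892, -0.0012381 ,  0.00070465, -0.00129418,  0.00060556,
       -0.00155579]), 'joint_efforts': array([ 6.31260937e-04, -5.15125179e+01, -3.67307711e+01, -3.67366674e-04,
        1.28690896e-02, -1.67668298e-05]), 'ee_pos': array([0.29254826, 0.60748684, 0.22993982]), 'orientation': array([-0.69896369, -3.0622745 ,  0.00343344]), 'force': array([-0.5383319 , -0.45392307,  0.85901499]), 'torque': array([ 0.01255168, -0.03513207,  0.00038443]), 'grip_width': 0.08552050082397018}
side 473.78809251778483 473.78809251778483 253.95011051804582 201.495625467839 [[0.8894, -0.4568, 0.0181], [-0.3442, -0.6952, -0.631], [0.3008, 0.555, -0.7756]] [-0.4173, 0.2663, 1.1848]
top 367.1652087408146 367.1652087408146 257.20875487422535 190.8838515591612 [[-0.0002, -0.9999, -0.0144], [-0.9878, 0.0025, -0.1556], [0.1556, 0.0142, -0.9877]] [0.0271, 0.4763, 1.0589]
```

View pics/side0.png

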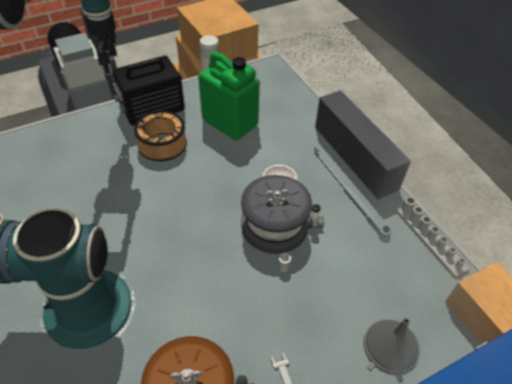

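View pics/top0.png

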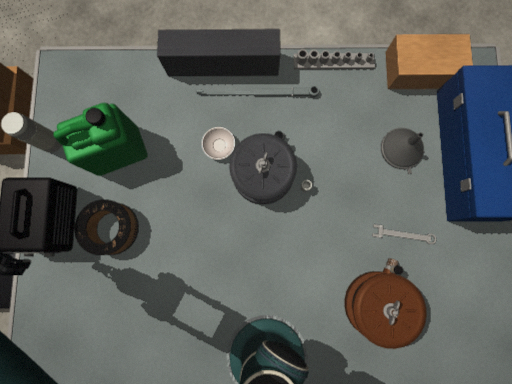

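Two candidates are shaped like the filter. The dark one is at top (263,167) / side (277,203), and the brown one at top (390,312) / side (188,370). The dark steel one fits the description and the brown one is excluded. I'll confirm it in an enlarged crop.

Run:
```python
import cv2,numpy as np
a=cv2.imread("pics/top0.png")[115:220,190:330];b=cv2.imread("pics/side0.png")[155:285,215:345]
a=cv2.resize(a,(560,420),interpolation=cv2.INTER_CUBIC);cv2.imwrite("pics/topc.png",a)
b=cv2.resize(b,(585,585),interpolation=cv2.INTER_CUBIC);cv2.imwrite("pics/sidec.png",b)
```

```text
(no output)
```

View pics/topc.png

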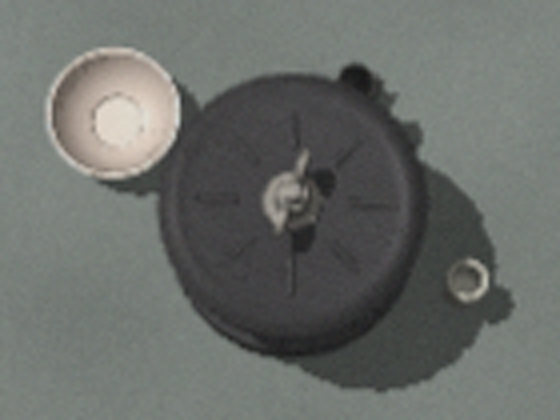

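View pics/sidec.png

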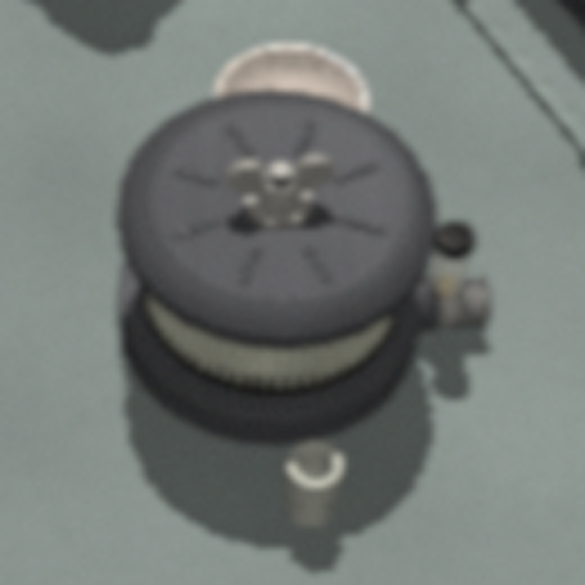

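```bash
cat > h.py <<'E'
import numpy as np,cv2
from scipy.spatial.transform import Rotation as Rn
C={"side":(473.788,253.95,201.4956,np.array([[0.8894,-0.4568,0.0181],[-0.3442,-0.6952,-0.631],[0.3008,0.555,-0.7756]]),np.array([-0.4173,0.2663,1.1848])),
"top":(367.165,257.2088,190.8839,np.array([[-0.0002,-0.9999,-0.0144],[-0.9878,0.0025,-0.1556],[0.1556,0.0142,-0.9877]]),np.array([0.0271,0.4763,1.0589]))}
def ray(c,u,v,z):
    f,cx,cy,R,t=C[c]; d=R.T@np.array([(u-cx)/f,(v-cy)/f,1]); o=-R.T@t
    return o+d*(z-o[2])/d[2]
def proj(c,X):
    f,cx,cy,R,t=C[c]; p=np.atleast_2d(X)@R.T+t
    return p[:,:2]/p[:,2:]*f+[cx,cy]
E
python3 - <<'E'
from h import *
T=lambda x,y:(190+x/4,115+y/4)
S=lambda x,y:(215+x/4.5,155+y/4.5)
p=lambda *a:print(*[np.round(v,4) if not isinstance(v,str) else v for v in a])
p("stud top",ray("side",*S(281,172),.154),ray("top",*T(292,197),.154))
p("wings side",ray("side",*S(247,172),.149),ray("side",*S(316,165),.149))
p("wings top",ray("top",*T(304,152),.155),ray("top",*T(282,225),.155))
p("cover L,R",ray("top",*T(160,205),.12),ray("top",*T(428,205),.12), "T",ray("top",*T(294,73),.124))
p("side cover LR",ray("side",*S(121,215),.12),ray("side",*S(435,215),.12))
p("socket",ray("top",*T(468,278),.05),"dish",ray("top",*T(115,113),.032))
p("gauge",ray("top",*T(357,80),.085),ray("side",*S(455,240),.085))
# overlay
for cx,cy in [(.58,-.02)]: pass
E
```

```text
stud top [0.5386 0.0075 0.154 ] [0.5306 0.0091 0.154 ]
wings side [0.5232 0.0198 0.149 ] [0.5618 0.0067 0.149 ]
wings top [0.5615 0.0009 0.155 ] [0.5111 0.0159 0.155 ]
cover L,R [0.5331 0.1012 0.12  ] [ 0.5325 -0.0855  0.12  ] T [0.627  0.0074 0.124 ]
side cover LR [0.4538 0.0446 0.12  ] [ 0.6197 -0.0376  0.12  ]
socket [ 0.4931 -0.1208  0.05  ] dish [0.6255 0.1445 0.032 ]
gauge [ 0.634  -0.0387  0.085 ] [ 0.6387 -0.0372  0.085 ]
```

```bash
cat > ov.py <<'E'
from h import *
def ov(c,img,cen,ang,out,roi,k,zw=.149):
    x0,x1,y0,y1=roi
    im=cv2.resize(img[y0:y1,x0:x1],None,fx=k,fy=k,interpolation=cv2.INTER_CUBIC)
    def line(P,col,cl=False):
        q=(proj(c,P)+.5-[x0,y0])*k-.5
        cv2.polylines(im,[np.int32(np.round(q))],cl,col,1,cv2.LINE_AA)
    th=np.linspace(0,2*np.pi,90)
    circ=lambda r,z:np.c_[cen[0]+r*np.cos(th),cen[1]+r*np.sin(th),0*th+z]
    line(circ(.095,.12),(0,255,0));line(circ(.095,.0),(255,255,0));line(circ(.006,.154),(0,0,255));line(circ(.02,.127),(255,0,255))
    for s in(1,-1):
        u=np.array([np.cos(ang),np.sin(ang)])*s
        P=np.array([[*(np.array(cen)+u*(.02+.012*np.cos(a))),zw+.012*np.sin(a)] for a in th]);line(P,(0,200,255))
    cv2.imwrite(out,im)
E
python3 - <<'E'
from ov import *
i=cv2.imread("pics/top0.png");j=cv2.imread("pics/side0.png")
ov("top",i,(.534,.008),np.radians(-18),"pics/ovt.png",(205,320,115,215),5)
ov("side",j,(.534,.008),np.radians(-18),"pics/ovs.png",(230,330,165,260),6)
E
```

```text
(no output)
```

View pics/ovt.png

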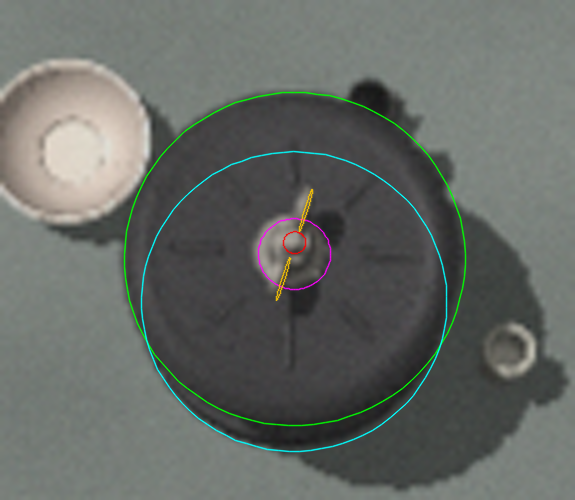

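View pics/ovs.png

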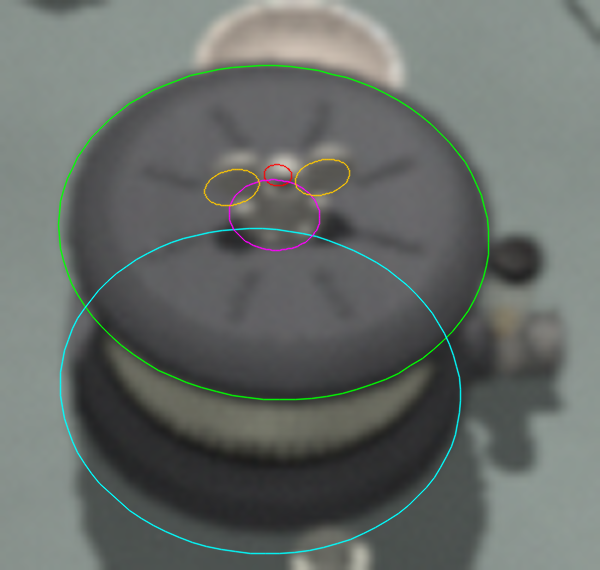

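Run:
```python
from ov import *
i=cv2.imread("pics/top0.png");j=cv2.imread("pics/side0.png")
r=lambda im,a:cv2.resize(im[a[2]:a[3],a[0]:a[1]],None,fx=12,fy=12,interpolation=cv2.INTER_NEAREST)
ra=(248,280,148,184);rb=(262,294,180,216)
a=r(i,ra);b=r(j,rb)
ov("top",i,(.537,.008),np.radians(-18),"pics/x1.png",ra,12);ov("side",j,(.537,.008),np.radians(-18),"pics/x2.png",rb,12)
cv2.imwrite("pics/z.png",np.hstack([a,b]))
cv2.imwrite("pics/zo.png",np.hstack([cv2.imread("pics/x1.png"),cv2.imread("pics/x2.png")]))
```

```text
(no output)
```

View pics/z.png

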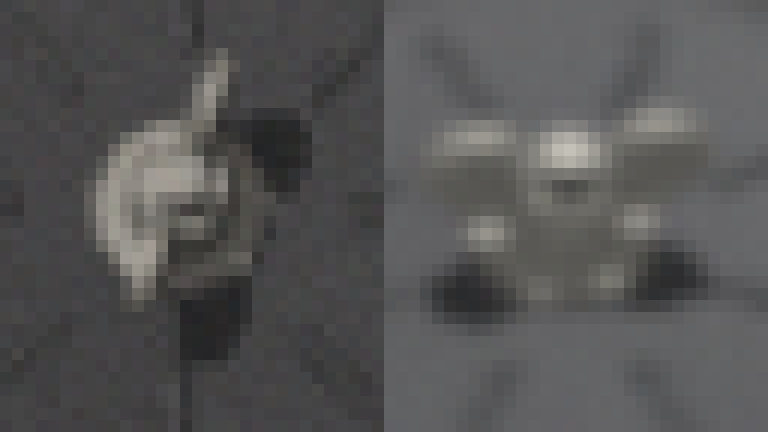

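View pics/zo.png

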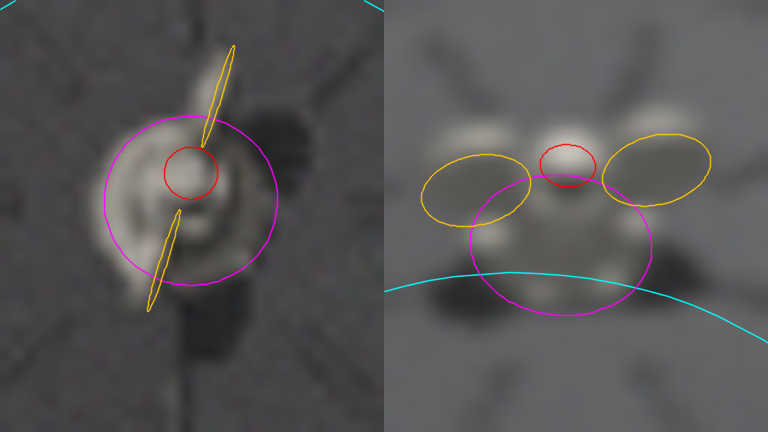

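The crop shows the dark filter with its pale pleats. The nut is at top (263,164) and side (277,193), and the wings lie about -18° from world x. The brown look-alikes are ruled out. The model overlay fits with the axis at (0.538, 0.009).

Next I shut the fingers and turn the tool to line up with world axes.

>>> drive_tool(
  plan=[
    [0,0,0.0447,0,0,0,0],
    [0,0,0.0447,0,0,0,0],
    [0,0,0.0447,0,0,0,0],
    [0,0,0.0447,0,0,0,0],
    [0,0,0.0447,0,0,0,0],
    [0,0,0.0447,0,0,0,0],
    [0,0,0.0447,0,0,0,0],
    [0,0,0.0447,0,0,0,0],
  ],
)

```text
time_s: 0.9
ee_pos: [0.2909, 0.6043, 0.2234]
orientation: [2.269, 2.167, -0.02]
force: [-0.0, -0.5, 0.6]
grip_width: 0.0001
```

>>> drive_tool(
  plan=[
    [0,0,-0.0145,-0.295,0.105,0,0],
    [0,0,0,-0.295,0.105,0,0],
    [0,0,0,-0.295,0.105,0,0],
    [0,0,0,-0.295,0.105,0,0],
    [0,0,0,-0.295,0.105,0,0],
    [0,0,0,-0.295,0.105,0,0],
    [0,0,0,-0.295,0.105,0,0],
    [0,0,0,-0.295,0.105,0,0],
    [0,0,0,-0.295,0.105,0,0],
    [0,0,0,-0.295,0.105,0,0],
    [0,0,0,-0.2,0.1,0,0],
    [0,0,0,0,0,0,0],
  ],
)

```text
time_s: 2.1
ee_pos: [0.4618, 0.1128, 0.2213]
orientation: [2.215, 2.22, -0.033]
force: [0.0, 0.9, 0.7]
grip_width: -0.0001
```

```bash
cat > st.py <<'E'
from plant import *
from h import *
def st(cen=(.538,.009)):
    s=read_state();R=Rn.from_rotvec(s["orientation"]).as_matrix();p=np.array(s["ee_pos"])
    d=p[:2]-cen
    print("t",round(s["time_s"],2),"p",p.round(4),"xang",np.degrees(np.arctan2(R[1,0],R[0,0])).round(1),"zaxis",R[:,2].round(3),"F",np.round(s["force"],2),"pol r,deg",np.hypot(*d).round(4),np.degrees(np.arctan2(d[1],d[0])).round(1),"q",np.round(s["joint_positions"],2))
    return s,R,p
E
python3 -c "
from st import *
st()"
```

```text
t 2.1 p [0.4618 0.1128 0.2213] xang 90.1 zaxis [-0.011 -0.018 -1.   ] F [0.01 0.9  0.67] pol r,deg 0.1288 126.3 q [ 0.2  -0.1   2.02 -0.02  1.24  0.2 ]
```

>>> drive_tool(
  plan=[
    [0,0,0,-0.26,0.12,0,0],
    [0,0,0,-0.26,0.12,0,0],
    [0,0,0,-0.26,0.12,0,0],
    [0,0,0,0,0,0,0],
  ],
)

```text
time_s: 2.5
ee_pos: [0.5163, -0.0054, 0.2213]
orientation: [2.216, 2.224, -0.032]
force: [-0.3, 0.3, 0.2]
grip_width: 0.0003
```

```bash
python3 -c "
from st import *
st()
for n in('side','top'):
    d=snapshot(n)['image'][:,:,::-1]
    x0,y0=(190,100) if n=='side' else (200,100)
    cv2.imwrite(f'pics/{n}1.png',cv2.resize(d[y0:y0+150,x0:x0+150],None,fx=3.8,fy=3.8,interpolation=cv2.INTER_CUBIC))
"
```

```text
t 2.5 p [ 0.5163 -0.0054  0.2213] xang 90.2 zaxis [-0.013 -0.016 -1.   ] F [-0.29  0.31  0.22] pol r,deg 0.0261 -146.5 q [-0.05 -0.02  1.94 -0.02  1.23 -0.05]
```

View pics/side1.png

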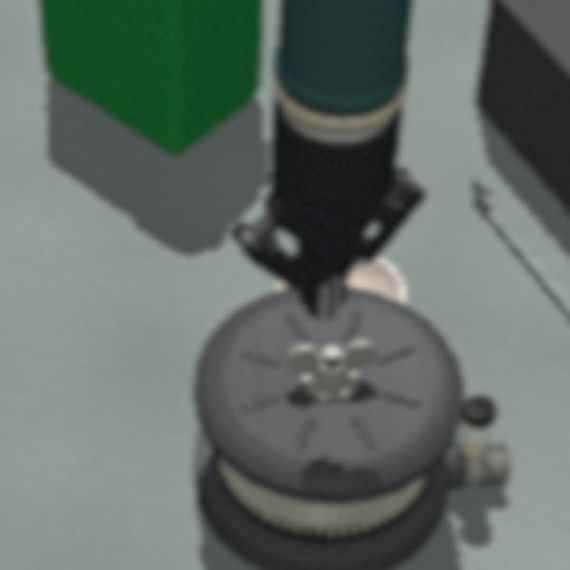

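View pics/top1.png

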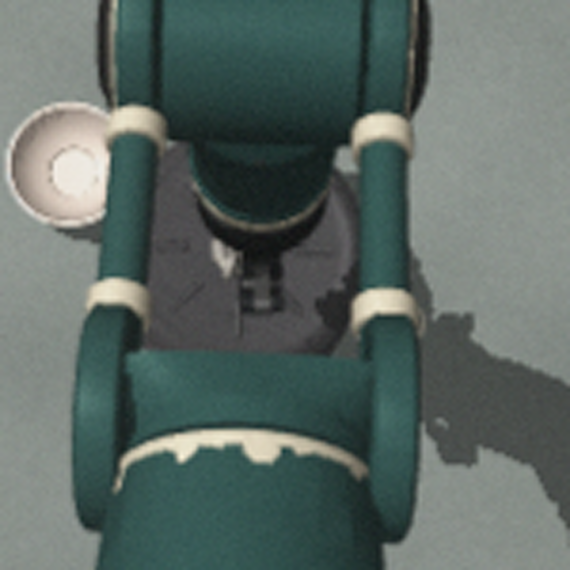

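Side view: the tips are above the nut at crop (328,310), shut and about 20 mm wide, with the nut at (330,365). Top view: the tips are beside the wing at crop (262,285). I'll go down beside the wing.

>>> drive_tool(
  plan=[
    [0,0,0,-0.015,0,0.2,0],
    [0,0,0,0,0,0.2,0],
    [0,0,0,0,0,0.085,0],
    [0,0,0,0,0,0,0],
  ],
)

```text
time_s: 3.0
ee_pos: [0.5122, 0.0005, 0.1469]
orientation: [-2.208, -2.232, 0.028]
force: [-0.4, 0.6, 0.5]
grip_width: -0.0003
```

```bash
cat > arc.py <<'E'
import sys
from st import *
# print rows for an arc clockwise from present: args R step_deg n, centre
def rows(R0,step,n,cen=(.538,.009),z=.148,first=None):
    s,R,p=st(cen); d=p[:2]-cen; a=np.degrees(np.arctan2(d[1],d[0])); 
    for k in range(1,n+1):
        b=np.radians(a-step*k); q=np.array([cen[0]+R0*np.cos(b),cen[1]+R0*np.sin(b),z])
        print(np.round(R.T@(q-p)/.15,3).tolist(),round(a-step*k,0)); p=q
if __name__=="__main__": rows(float(sys.argv[1])/1000,float(sys.argv[2]),int(sys.argv[3]))
E
python3 arc.py 26 15 12
```

```text
t 3.0 p [5.122e-01 5.000e-04 1.469e-01] xang 90.6 zaxis [-0.014 -0.011 -1.   ] F [-0.43  0.56  0.46] pol r,deg 0.0271 -161.8 q [-0.04  0.04  2.03 -0.01  1.09 -0.04]
[0.047, -0.001, -0.008] -177.0
[0.045, 0.004, -0.001] -192.0
[0.043, 0.015, -0.001] -207.0
[0.037, 0.026, -0.001] -222.0
[0.029, 0.035, -0.001] -237.0
[0.019, 0.041, -0.001] -252.0
[0.008, 0.045, -0.001] -267.0
[-0.004, 0.045, -0.001] -282.0
[-0.015, 0.043, -0.0] -297.0
[-0.026, 0.037, -0.0] -312.0
[-0.035, 0.029, -0.0] -327.0
[-0.041, 0.019, 0.0] -342.0
```

>>> drive_tool(
  plan=[
    [0,0,0,0.047,0,-0.008,0],
    [0,0,0,0.045,0.005,0,0],
    [0,0,0,0.043,0.015,0,0],
    [0,0,0,0.037,0.026,0,0],
    [0,0,0,0.029,0.035,0,0],
    [0,0,0,0.019,0.041,0,0],
  ],
)

```text
time_s: 3.6
ee_pos: [0.5326, 0.0386, 0.1525]
orientation: [2.205, 2.236, -0.023]
force: [-0.8, -0.8, 0.6]
grip_width: 0.0001
```

```bash
python3 arc.py 26 15 12
```

```text
t 3.6 p [0.5326 0.0386 0.1525] xang 90.8 zaxis [-0.009 -0.011 -1.   ] F [-0.84 -0.78  0.55] pol r,deg 0.0301 100.3 q [ 0.03  0.07  1.98 -0.01  1.1   0.02]
[-0.025, 0.05, 0.03] 85.0
[-0.01, 0.044, -0.0] 70.0
[-0.021, 0.04, -0.0] 55.0
[-0.031, 0.033, 0.0] 40.0
[-0.038, 0.024, 0.0] 25.0
[-0.043, 0.013, 0.0] 10.0
[-0.045, 0.002, 0.0] -5.0
[-0.044, -0.01, 0.001] -20.0
[-0.04, -0.021, 0.001] -35.0
[-0.033, -0.031, 0.001] -50.0
[-0.024, -0.038, 0.001] -65.0
[-0.013, -0.043, 0.001] -80.0
```

>>> drive_tool(
  plan=[
    [0,0,0,-0.025,0.045,0.03,0],
    [0,0,0,-0.015,0.044,0.005,0],
    [0,0,0,-0.024,0.04,0,0],
    [0,0,0,-0.033,0.033,0,0],
    [0,0,0,-0.04,0.024,0,0],
    [0,0,0,-0.043,0.013,0,0],
  ],
)

```text
time_s: 4.2
ee_pos: [0.5672, 0.0111, 0.1465]
orientation: [2.206, 2.236, -0.02]
force: [0.2, 1.5, -0.1]
grip_width: 0.0
```

```bash
python3 arc.py 26 15 7;python3 -c "
from plant import *
import cv2
d=snapshot('side')['image'][:,:,::-1]
cv2.imwrite('pics/s2.png',cv2.resize(d[165:235,240:320],None,fx=8,fy=8,interpolation=cv2.INTER_CUBIC))"
```

```text
t 4.2 p [0.5672 0.0111 0.1465] xang 90.8 zaxis [-0.009 -0.009 -1.   ] F [ 0.21  1.5  -0.13] pol r,deg 0.0292 4.2 q [-0.02  0.14  1.92 -0.01  1.09 -0.03]
[-0.046, -0.025, -0.01] -11.0
[-0.043, -0.015, 0.001] -26.0
[-0.037, -0.025, 0.001] -41.0
[-0.03, -0.034, 0.001] -56.0
[-0.02, -0.041, 0.001] -71.0
[-0.009, -0.044, 0.0] -86.0
[0.003, -0.045, 0.0] -101.0
```

View pics/s2.png

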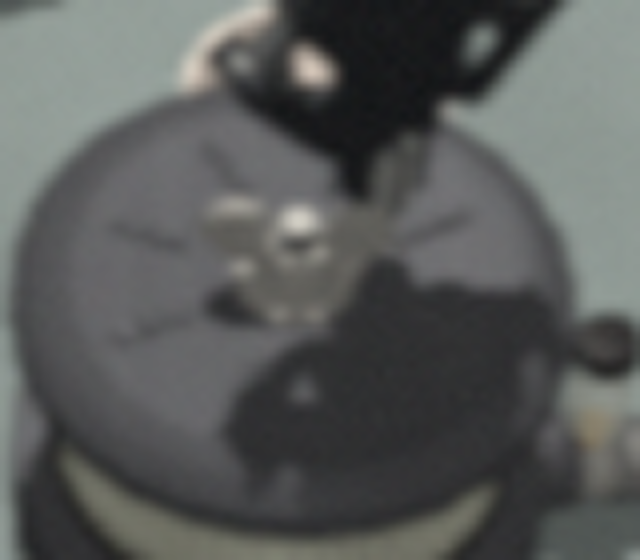

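The side view shows the tip behind the right wing at crop (375,215), and the nut has turned about half a turn. The filter outline hasn't moved. I'll carry on in the same arc.

>>> drive_tool(
  plan=[
    [0,0,0,-0.044,-0.025,-0.01,0],
    [0,0,0,-0.041,-0.017,0.001,0],
    [0,0,0,-0.036,-0.027,0.001,0],
    [0,0,0,-0.028,-0.036,0.001,0],
  ],
)

```text
time_s: 4.65
ee_pos: [0.5522, -0.0149, 0.1488]
orientation: [2.205, 2.233, -0.017]
force: [0.8, 0.3, -0.1]
grip_width: -0.0
```

```bash
python3 arc.py 26 10 6
```

```text
t 4.65 p [ 0.5522 -0.0149  0.1488] xang 90.7 zaxis [-0.005 -0.011 -1.   ] F [ 0.76  0.34 -0.11] pol r,deg 0.0278 -59.3 q [-0.07  0.1   1.95 -0.01  1.09 -0.07]
[-0.002, -0.033, 0.006] -69.0
[-0.008, -0.029, 0.0] -79.0
[-0.003, -0.03, 0.0] -89.0
[0.003, -0.03, 0.0] -99.0
[0.008, -0.029, 0.0] -109.0
[0.013, -0.027, 0.0] -119.0
```

>>> drive_tool(
  plan=[
    [0,0,0,-0.004,-0.033,0.004,0],
    [0,0,0,-0.008,-0.029,0,0],
    [0,0,0,-0.003,-0.03,0,0],
  ],
)

```text
time_s: 4.95
ee_pos: [0.5373, -0.0185, 0.149]
orientation: [2.204, 2.231, -0.016]
force: [3.6, 0.2, -0.7]
grip_width: -0.0002
```

```bash
python3 arc.py 26 10 6
```

```text
t 4.95 p [ 0.5373 -0.0185  0.149 ] xang 90.7 zaxis [-0.003 -0.011 -1.   ] F [ 3.6   0.21 -0.74] pol r,deg 0.0275 -91.6 q [-0.07  0.07  1.98 -0.01  1.09 -0.08]
[0.014, -0.03, 0.006] -102.0
[0.009, -0.029, -0.0] -112.0
[0.014, -0.027, -0.0] -122.0
[0.018, -0.024, -0.0] -132.0
[0.022, -0.021, -0.0] -142.0
[0.025, -0.016, -0.0] -152.0
```

Force has risen to 3.6 N. I'll hold still and look.

>>> drive_tool(
  plan=[
    [0,0,0,0,0,0,0],
    [0,0,0,0,0,0,0],
  ],
)

```text
time_s: 5.15
ee_pos: [0.5374, -0.0188, 0.1494]
orientation: [2.202, 2.23, -0.015]
force: [1.2, -1.2, -0.1]
grip_width: 0.0001
```

```bash
python3 arc.py 26 10 1;python3 -c "
from plant import *
import cv2
d=snapshot('side')['image'][:,:,::-1]
cv2.imwrite('pics/s3.png',cv2.resize(d[165:235,240:320],None,fx=8,fy=8,interpolation=cv2.INTER_CUBIC))"
```

```text
t 5.15 p [ 0.5374 -0.0188  0.1494] xang 90.7 zaxis [-0.001 -0.012 -1.   ] F [ 1.25 -1.22 -0.13] pol r,deg 0.0278 -91.3 q [-0.07  0.07  1.98 -0.01  1.09 -0.08]
[0.016, -0.03, 0.009] -101.0
```

View pics/s3.png

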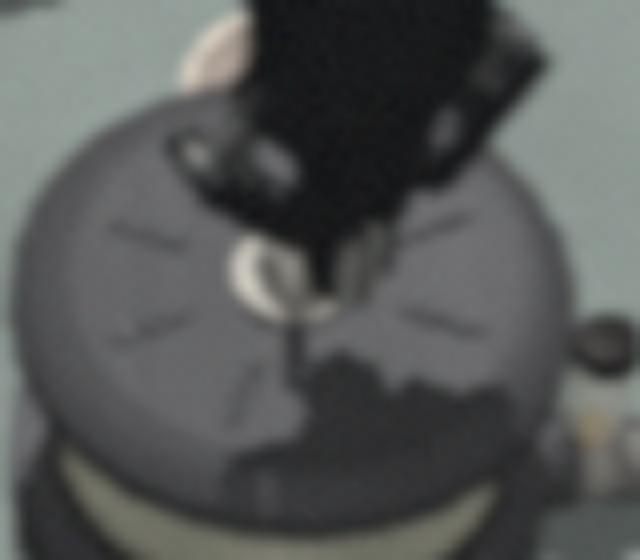

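>>> drive_tool(
  plan=[
    [0,0,0,0.014,-0.028,0.006,0],
    [0,0,0,0.01,-0.028,0,0],
  ],
)

```text
time_s: 5.4
ee_pos: [0.5331, -0.0175, 0.1499]
orientation: [2.194, 2.224, -0.01]
force: [5.7, -5.5, -2.9]
grip_width: -0.0002
```

```bash
python3 arc.py 26 10 4
```

```text
t 5.4 p [ 0.5331 -0.0175  0.1499] xang 90.8 zaxis [ 0.008 -0.017 -1.   ] F [ 5.68 -5.49 -2.95] pol r,deg 0.0269 -100.4 q [-0.07  0.06  2.   -0.02  1.08 -0.07]
[0.015, -0.028, 0.012] -110.0
[0.013, -0.027, -0.0] -120.0
[0.018, -0.024, -0.0] -130.0
[0.022, -0.021, -0.001] -140.0
```

Resistance is now about 8 N along the wing's normal, so the nut may be seated. I'll back off at once, lift and check.

>>> drive_tool(
  plan=[
    [0,0,0,-0.03,0.04,0,0],
    [0,0,0,-0.02,0.02,0,0],
    [0,0,0,0,0,-0.2,0],
    [0,0,0,-0.3,0,-0.2,0],
    [0,0,0,-0.3,0,0,0],
    [0,0,0,-0.3,0,0,0],
    [0,0,0,0,0,0,0],
  ],
)

```text
time_s: 6.1
ee_pos: [0.542, -0.1593, 0.2106]
orientation: [2.195, 2.238, -0.02]
force: [0.1, -0.4, -0.0]
grip_width: 0.0
```

Run:
```python
from st import *
from ov import ov
st()
for n,r in(("top",(205,320,115,215)),("side",(230,330,165,260))):
    d=snapshot(n)["image"][:,:,::-1].copy();cv2.imwrite(f"pics/{n}4.png",d)
    x0,x1,y0,y1=(248,280,148,184) if n=="top" else (262,294,180,216)
    ov(n,d,(.537,.008),np.radians(-115),f"pics/w_{n}.png",(x0,x1,y0,y1),10,.148)
    c=cv2.resize(d[y0:y1,x0:x1],None,fx=10,fy=10,interpolation=cv2.INTER_CUBIC)
    cv2.imwrite(f"pics/w2_{n}.png",np.hstack([c,cv2.imread(f"pics/w_{n}.png")]))
i=cv2.imread("pics/top4.png");j=cv2.imread("pics/side4.png")
a=cv2.imread("pics/w2_top.png");b=cv2.imread("pics/w2_side.png");cv2.imwrite("pics/w3.png",np.vstack([a,b])[:, :])
print(a.shape)
```

```text
t 6.1 p [ 0.542  -0.1593  0.2106] xang 91.1 zaxis [-0.004 -0.013 -1.   ] F [ 0.1  -0.41 -0.05] pol r,deg 0.1683 -88.7 q [-0.32  0.07  1.87 -0.02  1.2  -0.34]
(360, 640, 3)
```

View pics/w3.png

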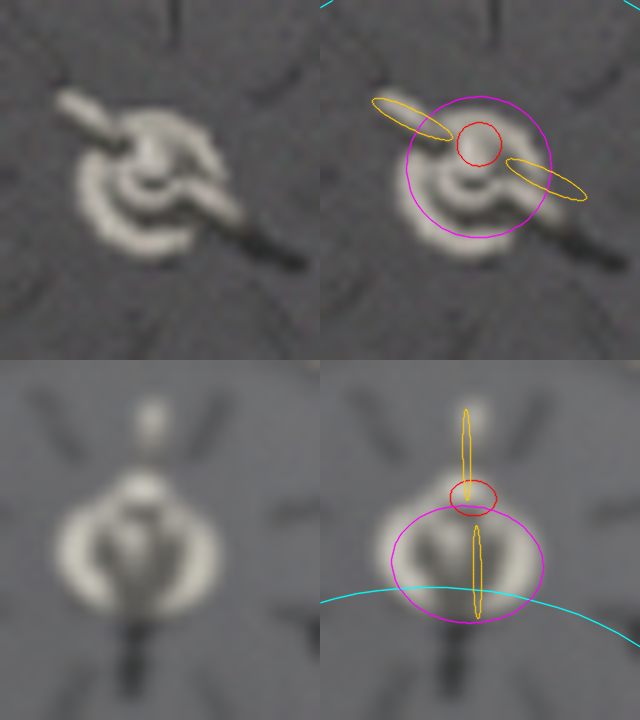

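View pics/top4.png

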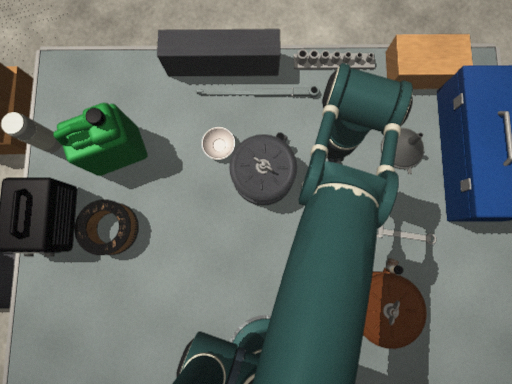

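Run:
```python
import cv2,numpy as np
for n,(x0,x1,y0,y1),cxy in (("top",(226,258,128,205),None),("side",(225,312,200,260),None),("top",(196,236,120,165),None),("side",(300,330,195,240),None)):
    a=cv2.cvtColor(cv2.imread(f"pics/{n}0.png"),6).astype(np.float32);b=cv2.cvtColor(cv2.imread(f"pics/{n}4.png"),6).astype(np.float32)
    W=np.eye(2,3,dtype=np.float32)
    try:
        cc,W=cv2.findTransformECC(a[y0:y1,x0:x1],b[y0:y1,x0:x1],W,cv2.MOTION_TRANSLATION,(3,100,1e-5));print(n,x0,round(cc,4),W[:,2])
    except Exception as e: print(n,e)
```

```text
top 226 0.9913 [-0.09374885  0.5300578 ]
side 225 0.9409 [-1.1854548   0.62553984]
top 196 0.9986 [-0.03204593 -0.00751446]
side 300 0.0997 [5.197864 4.151573]
```

Run:
```python
import cv2,numpy as np
r=[]
for n,(x0,x1,y0,y1) in (("top",(215,305,125,215)),("side",(230,330,165,265))):
    r.append(np.hstack([cv2.resize(cv2.imread(f"pics/{n}{k}.png")[y0:y1,x0:x1],(390,290),interpolation=cv2.INTER_CUBIC) for k in(0,4)]))
cv2.imwrite("pics/cmp.png",np.vstack(r))
for n,bx in (("top",[(235,262,140,165),(235,262,165,205),(270,298,128,142),(226,245,150,185),(255,275,190,210)]),("side",[(243,262,175,215),(262,300,165,185),(300,325,200,232),(245,262,225,250)])):
  a=cv2.cvtColor(cv2.imread(f"pics/{n}0.png"),6).astype(np.float32);b=cv2.cvtColor(cv2.imread(f"pics/{n}4.png"),6).astype(np.float32)
  for x0,x1,y0,y1 in bx:
    t=a[y0:y1,x0:x1];s=cv2.resize(b[y0-4:y1+4,x0-4:x1+4],None,fx=8,fy=8,interpolation=cv2.INTER_CUBIC);t=cv2.resize(t,None,fx=8,fy=8,interpolation=cv2.INTER_CUBIC)
    m=cv2.matchTemplate(s,t,cv2.TM_CCOEFF_NORMED);_,v,_,l=cv2.minMaxLoc(m);print(n,x0,y0,round(v,3),l[0]/8-4,l[1]/8-4)
```

```text
top 235 140 0.736 0.625 1.0
top 235 165 0.968 -0.125 0.875
top 270 128 0.994 1.5 1.625
top 226 150 0.994 -0.125 0.125
top 255 190 0.984 -0.125 1.125
side 243 175 0.997 -0.875 0.25
side 262 165 0.988 -0.125 0.375
side 300 200 0.235 4.0 4.0
side 245 225 0.996 -1.125 0.375
```

View pics/cmp.png

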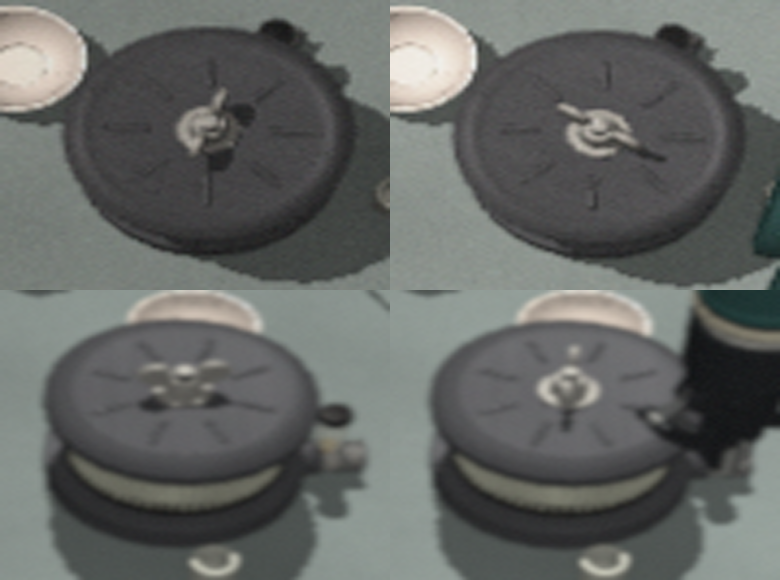

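The washer is now fully clear in view and the nut stopped after about 5.0 rad. The filter has crept about 2 mm and turned slightly during that last push. I'll confirm the seating with a much lighter push on the other wing, which lies at 55°.

>>> drive_tool(
  plan=[
    [0,0,0,0.26,-0.015,0,0],
    [0,0,0,0.26,-0.015,0,0],
    [0,0,0,0.26,-0.015,0,0],
    [0,0,0,0.26,-0.015,0,0],
    [0,0,0,0.26,-0.015,0,0],
    [0,0,0,0,0,0,0],
  ],
)

```text
time_s: 6.8
ee_pos: [0.5209, 0.0526, 0.2038]
orientation: [-2.19, -2.24, 0.023]
force: [0.5, 0.1, 1.1]
grip_width: 0.0001
```

```bash
python3 -c "
from st import *
s,R,p=st((.536,.009)); print(R.T@(np.array([.528,.036,.150])-p)/.15)"
```

```text
t 6.8 p [0.5209 0.0526 0.2038] xang 91.3 zaxis [-0.017 -0.004 -1.   ] F [0.5  0.15 1.05] pol r,deg 0.0461 109.1 q [ 0.06  0.01  1.94 -0.    1.21  0.03]
[-0.11031119  0.05081519  0.35839465]
```

>>> drive_tool(
  plan=[
    [0,0,0,-0.05,0.025,0.1,0],
    [0,0,0,-0.05,0.025,0.1,0],
    [0,0,0,0,0,0,0],
  ],
)

```text
time_s: 7.1
ee_pos: [0.527, 0.0387, 0.17]
orientation: [-2.182, -2.245, 0.027]
force: [-0.2, 0.7, -0.8]
grip_width: -0.0002
```

```bash
python3 -c "
from st import *
s,R,p=st((.536,.009)); print(R.T@(np.array([.528,.036,.150])-p)/.15)"
```

```text
t 7.1 p [0.527  0.0387 0.17  ] xang 91.6 zaxis [-0.019 -0.005 -1.   ] F [-0.17  0.72 -0.84] pol r,deg 0.0311 106.9 q [ 0.03  0.05  1.97 -0.    1.14  0.  ]
[-0.01776295  0.00893865  0.13343957]
```

>>> drive_tool(
  plan=[
    [0,0,0,-0.012,0,0.07,0],
    [0,0,0,-0.006,0,0.06,0],
    [0,0,0,0,0,0,0],
    [0,0,0,0,0,0,0],
  ],
)

```text
time_s: 7.5
ee_pos: [0.5257, 0.032, 0.1465]
orientation: [-2.187, -2.236, 0.032]
force: [0.2, 0.2, 0.8]
grip_width: 0.0002
```

```bash
python3 -c "
from st import *
s,R,p=st((.536,.009))
d=snapshot('side')['image'][:,:,::-1]
cv2.imwrite('pics/s5.png',cv2.resize(d[165:235,240:320],None,fx=8,fy=8,interpolation=cv2.INTER_CUBIC))"
```

```text
t 7.5 p [0.5257 0.032  0.1465] xang 91.3 zaxis [-0.024 -0.005 -1.   ] F [0.17 0.16 0.82] pol r,deg 0.0252 114.2 q [ 0.02  0.07  1.99 -0.01  1.1  -0.  ]
```

View pics/s5.png

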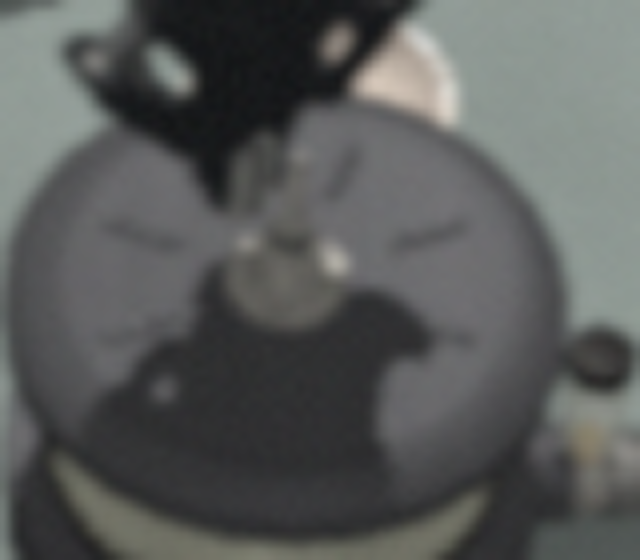

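The tip is close behind the far wing, at crop (255,175) against the wing at (300,185). I'll push in tiny steps.

>>> drive_tool(
  plan=[
    [0,0,0,-0.008,0.011,0,0],
    [0,0,0,-0.008,0.011,0,0],
  ],
)

```text
time_s: 7.75
ee_pos: [0.5281, 0.0303, 0.1467]
orientation: [-2.186, -2.234, 0.032]
force: [-5.5, 5.6, 0.3]
grip_width: -0.0
```

>>> drive_tool(
  plan=[
    [0,0,0,-0.008,0.011,0,0],
  ],
)

```text
time_s: 7.85
ee_pos: [0.5282, 0.0303, 0.1465]
orientation: [-2.183, -2.23, 0.034]
force: [-6.1, 5.2, 2.7]
grip_width: 0.0
```

>>> drive_tool(
  plan=[
    [0,0,0,-0.008,0.011,0,0],
  ],
)

```text
time_s: 7.95
ee_pos: [0.5281, 0.0304, 0.1465]
orientation: [-2.18, -2.227, 0.036]
force: [-6.0, 4.6, 3.2]
grip_width: -0.0003
```

Firm stop: about 7.5 N, and the tip did not move further. I'll back off, lift and clear the view.

>>> drive_tool(
  plan=[
    [0,0,0,0.03,-0.04,0,0],
    [0,0,0,0.02,-0.03,0,0],
    [0,0,0,0,0,-0.2,0],
    [0,0,0,0,0,-0.25,0],
    [0,0,0,0.2,-0.1,-0.2,0],
    [0,0,0,0.3,-0.1,0,0],
    [0,0,0,0.3,-0.1,0,0],
    [0,0,0,0.3,-0.1,0,0],
    [0,0,0,0.3,0,0,0],
    [0,0,0,0.2,0,0,0],
    [0,0,0,0,0,0,0],
    [0,0,0,0,0,0,0],
  ],
)

```text
time_s: 9.15
ee_pos: [0.4561, 0.2863, 0.2574]
orientation: [-2.19, -2.237, 0.007]
force: [-0.4, -0.1, -1.1]
grip_width: -0.0001
```

Run:
```python
from st import *
st()
for n in("top","side"):
    cv2.imwrite(f"pics/{n}6.png",snapshot(n)["image"][:,:,::-1])
r=[]
for n,(x0,x1,y0,y1) in (("top",(215,305,125,215)),("side",(230,330,165,265))):
    r.append(np.hstack([cv2.resize(cv2.imread(f"pics/{n}{k}.png")[y0:y1,x0:x1],(390,290),interpolation=cv2.INTER_CUBIC) for k in(4,6)]))
cv2.imwrite("pics/cmp2.png",np.vstack(r))
for n,bx in (("top",[(235,262,165,205),(270,298,128,142),(255,275,190,210),(300,314,178,192),(205,230,130,155),(248,280,148,184)]),("side",[(243,262,175,215),(262,300,165,185),(300,325,200,232),(245,262,225,250)])):
  for k in (0,4):
   a=cv2.cvtColor(cv2.imread(f"pics/{n}{k}.png"),6).astype(np.float32);b=cv2.cvtColor(cv2.imread(f"pics/{n}6.png"),6).astype(np.float32)
   for x0,x1,y0,y1 in bx:
    t=a[y0:y1,x0:x1];s=cv2.resize(b[y0-4:y1+4,x0-4:x1+4],None,fx=8,fy=8,interpolation=cv2.INTER_CUBIC);t=cv2.resize(t,None,fx=8,fy=8,interpolation=cv2.INTER_CUBIC)
    m=cv2.matchTemplate(s,t,cv2.TM_CCOEFF_NORMED);_,v,_,l=cv2.minMaxLoc(m);print(n,k,x0,y0,round(v,3),l[0]/8-4,l[1]/8-4)
```

```text
t 9.15 p [0.4561 0.2863 0.2574] xang 91.2 zaxis [-0.012  0.005 -1.   ] F [-0.36 -0.12 -1.06] pol r,deg 0.2891 106.5 q [ 0.51 -0.01  1.86  0.01  1.3   0.48]
top 0 235 165 0.96 -0.125 0.875
top 0 270 128 0.994 1.5 1.625
top 0 255 190 0.985 -0.125 1.125
top 0 300 178 0.995 0.0 0.0
top 0 205 130 0.997 0.0 0.0
top 0 248 148 0.636 0.375 1.25
top 4 235 165 0.993 0.0 0.0
top 4 270 128 0.999 0.0 0.0
top 4 255 190 0.995 0.0 0.0
top 4 300 178 0.333 -3.875 1.875
top 4 205 130 0.996 0.0 0.0
top 4 248 148 0.995 0.0 0.0
side 0 243 175 0.997 -0.875 0.25
side 0 262 165 0.988 -0.125 0.375
side 0 300 200 0.992 -1.0 1.5
side 0 245 225 0.996 -1.125 0.375
side 4 243 175 0.999 0.0 0.0
side 4 262 165 1.0 0.0 0.0
side 4 300 200 0.07 -4.0 -4.0
side 4 245 225 0.999 0.0 0.0
```

View pics/cmp2.png

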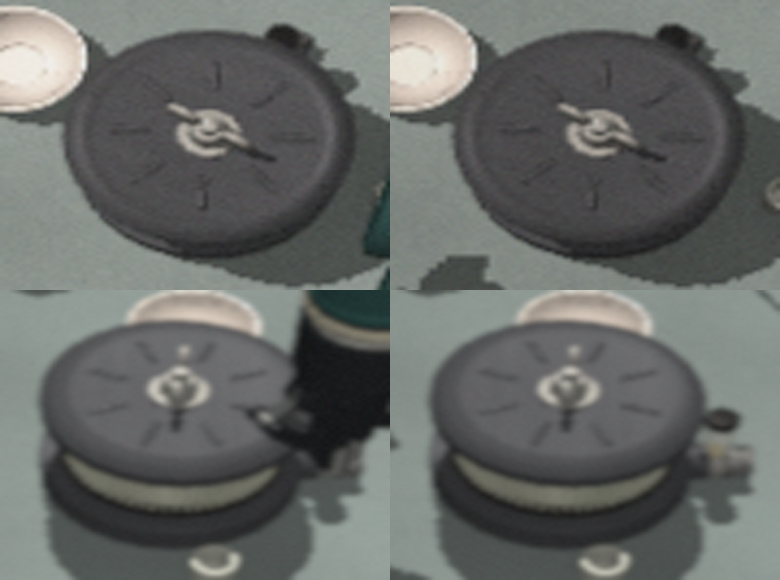

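The second push left the nut at exactly the same angle, so it is at its stop. The socket and dish show no shift (0.0 px). Nothing is touching the robot, so I'm handing in.

```bash
python3 -c "
from plant import *
print(finish_job())"
```

```text
the job is handed in; nothing more can be done
None
```

The wing nut is down on its washer and turns no further, but the filter did not stay exactly where it stood. My last push reached about 8 N, near its sliding limit. The filter crept about 2–3 mm towards the robot and turned about 2° clockwise. I left it there rather than risk pushing it back.

- **What I did:** With the fingers shut, I pushed one wing clockwise in one continuous arc, taken in several short moves, for about 285° (5.0 rad). It was not done as separate repeated strokes. I stopped when the resistance climbed to about 8 N, then backed off.
- **Seating check:** A second push on the other wing met a firm stop at about 7.5 N, and the fingertip stopped moving. Pictures before and after that push show the nut at the same angle (0.0 px change). I inferred the seating from this stop and could not measure the nut's height directly. A full seat after 5.0 rad means it started near 3.0, close to the top of the stated range.
- **Surroundings:** The dish and socket show no shift in the images. I did not compare the other things, but the tool passed well clear of them.
- **At hand-in:** The arm was clear of everything, at 9.2 s of the allowed 69 s.

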